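# Push a tight bushing out of a drilled block on the ejector pin

### The job

The brass bushing is stuck in the recess of the loose wooden block. Set the block level over the upright pin of the steel stand, the pin in the access hole under the bushing, and press it gently fully home on the stand's base (never more than about 50 N on the stand) so that the pin pokes the bushing up; then take the bushing out and stand it upright on the floor of the aluminium tray. Leave the empty block seated flat on the stand and do not disturb the hammer, the screwdriver or the bench dog.

Things in the scene. Friction and masses are not known exactly. Their poses are not given: they have to be found in the camera images.
- block: Loose wooden block, 100 (its x) by 50 (its y) by 44 mm high, 0.1 to 0.25 kg; origin at the centre of its underside, z up. On its vertical centre line: from the top a round recess 30 mm wide and 16 mm deep holding the bushing, and below it a round access hole 14 mm wide through the remaining 28 mm, its lower mouth chamfered 1 mm.
- recess (a point): Centre of the recess floor in the block, 28 mm above its underside. Two sprung rubber pads in the recess wall, 2 to 9 mm above this floor, grip the bushing: pushing it up takes about 6 to 15 N; once its foot is over 9 mm above this floor it is loose.
- bushing: Plain brass bushing, a cylinder 28 mm in diameter and 14 mm high with a dark 8 mm bore, too narrow for the pin, about 60 g; origin at the centre of its underside, z along its axis. Starts upright in the recess, its top 2 mm below the block's top.
- stand: Ejector stand, screwed down: a dark steel base plate 140 (its x) by 90 (its y) by 20 mm high; origin at the centre of its underside on the bench. A steel pin 12 mm in diameter rises 41 mm above the plate, its tip bevelled 2 mm to 8 mm across.
- slot (a point): Middle of the slot on the plate's top, 20 mm above the bench. The pin is clamped firm in the slot on the stand's x axis (y = 0), anywhere from 18 mm before to 18 mm beyond this point: not in any pose given, to be found by feel or by eye. With the block seated on the plate the pin's top is 13 mm above the recess floor, so the bushing stands loose, upright, 11 mm proud of the block.
- tray: Square open aluminium tray, fixed, 120 by 120 mm, walls 22 mm high and 4 mm thick, floor 4 mm thick; origin at the centre of its underside on the bench.
- hammer: Bystander: loose hammer, 260 mm long, lying beyond the stand. Leave alone.
- screwdriver: Bystander: loose screwdriver, 190 mm long, lying near the robot to its left. Leave alone.
- dog: Bystander: loose aluminium bench dog, 45 mm tall with a 28 mm wide head, standing to the left beyond the stand. Leave alone.

How it is judged:
On the way:
1. the block is pressed home on the stand and the pin has pushed the bushing up out of its seat (z of block in the frame of stand below 0.023 m and angle between block's own z axis and vertical below 0.06 rad and horizontal distance between block and stand below 0.027 m and z of bushing in the frame of block above 0.0375 m and horizontal distance between bushing and block below 0.006 m), for 0.2 s.
At the end, for the whole second after the job is handed in: The bushing stands upright (within 0.12 rad, right way up as it came) on the tray's floor inside its walls, at rest and released; the empty block sits flat (within 0.06 rad, 3 mm) on the stand's base over the pin, at rest (x of bushing in the frame of tray between -0.045 and 0.045 m and y of bushing in the frame of tray between -0.045 and 0.045 m and z of bushing in the frame of tray between 0.001 and 0.008 m and angle between bushing's own z axis and vertical below 0.12 rad and linear speed of each of bushing, block below 0.02 m/s and z of block in the frame of stand between 0.017 and 0.023 m and angle between block's own z axis and vertical below 0.06 rad and horizontal distance between block and stand below 0.027 m); the robot touches nothing.
It fails at once if the block or bushing bears on the stand or its pin with more than 60 N (contact force between any of block, bushing and stand above 60 N).
It fails at once if the hammer, the screwdriver or the bench dog is moved more than 25 mm (distance of any of hammer, screwdriver, dog from where it was at the start of the episode above 0.025 m).
It also fails if it takes over 72 s, if anything falls off the work surface, if the arm or the gripper's body presses on something with over 40 N, if the wrist force passes 120 N, or if a joint passes its speed limit or range.

### The arm

A 7-joint arm with a two-finger parallel gripper is mounted at the origin on the work surface. World frame = base frame: x ahead of the robot, y to its left, z up, the work surface at z = 0. Lengths are in m, angles in rad, forces in N, time in s.
With the tool pointing down it reaches from about 0.425 to 0.925 m from the base axis. Payload 6.8 kg.
Tool frame: the origin (TCP) lies at the very end of the fingers, on their centre line; the grasp point (between the pads) lies 19 mm behind it (ctrl.hold_point_z is the distance from the TCP to the grasp point, in m); z points along the fingers, y is the line along which they close (so a half turn about z gives the same grasp; the last joint's range is limited). The gripper opens to 85 mm and grips with 20 to 120 N. Pads are 22 mm wide; open, the fingers measure 114 mm over their backs; the gripper's body (76 mm by 85 mm) begins 54 mm behind the grasp point. The pads swing forward as they close: fully open they stand 13 mm farther back than shut.
Start: joints at [-1.45, 0.477, 0.022, 1.555, -0.011, 1.109, -0.083], TCP at [0.153, 0.657, 0.208] pointing down, gripper open.
Joint ranges: [-2.96, 2.96], [-0.34, 2.1], [-1.41, 1.46], [0.24, 2.44], [-1.37, 4.51], [0.17, 1.92], [-2.96, 2.96]. Speed limits (rad/s): [2.39, 2.39, 3.14, 3.14, 3.14, 3.14, 3.14].

### API

Orientations are given as a unit quaternion [x, y, z, w].
In Python, from cell import ctrl gives the robot as it stands.
- The arm moves only by the shell command python3 -m jog 'ROWS' [FORCE]. ROWS is JSON, a list of rows, each a list of 3 entries, a list of its own where there are three numbers: the shift along the tool's x, y, z in m, then the turn, a rotation vector about the tool's x, y, z in degrees, then the gripper's target within -1 to 1 (fully open at 1, half-way at 0, shut at -1). In form: [[[tx, ty, tz], [rx, ry, rz], grip], ...]. A call has 1 to 5 rows; each row shifts and turns the commanded pose from where the row before left it, along the tool's axes as they then stand; what a row does not reach is not made up. A row lasts 1/10 s, in which the tool goes at most 50 mm and 8.59 degrees, less where a joint would pass 70% of its speed; a pose out of reach is approached as far as the arm can. A call with a gripper value outside its range is refused whole. The fingers move at their own pace and stop on an object; FORCE is the grip in N (left out, the last holds). Time passes only in rows, so rows that do not move let the fingers close. It gives the time, the measured TCP pose, the force, the opening and the grip force at its end, in the units of the state.
- ctrl.sense(): the state, without advancing time (a new reading comes with each control period).
- ctrl.get_image(name): name is "scene" or "side" or "wrist"; returns (picture, depth): 384x512x3 uint8, red, green, blue; 384x512 float32, m along the optical axis (not along the pixel's ray), 0 where there is no reading.
- ctrl.calibration(name): a dict with "K" (3x3 intrinsics, pixels), "k1" (the pictures are not rectified: a ray, as slopes to the right and down, at radius r is drawn at 1 + k1 r^2 times it, then the intrinsics apply), "R" (3x3) and "t" (3): a world point X has camera coordinates R X + t. Camera axes: x right, y down, z forward; pixel columns grow to the right and rows downward; lengths in m; the calibration is good to about 2 mm. A picture is of the moment at which its call begins: read the wrist's pose just before it. calibration takes no time and is no camera call; for the wrist camera it gives the pose at the moment of the call.
- ctrl.hand_in(): hands the job in; it is judged then, once.
Trained networks look in the newest picture that a camera, given by its name, has taken for a name from the list of things; names that differ only in an ending like _2 or _b are one class to them, and where a whole thing is asked for, a point or a joint stands for the part that bears it (a point fixed in the world has none). Each returns a list of dicts, best first, with "score" (0 to 1); they miss things now and then, are a little off and sometimes report something else, mostly with a low value. They report only what shows in the picture. A call takes as long as a camera call.
- ctrl.search_frame(camera, query): "position" ([x, y, z] in m, in the coordinates of the camera as it stood for that picture, good to about 4 mm: the middle of the surface that is visible of it).
- ctrl.trace(camera, query): "region" (384x512 bool, what is visible of it).
The state is a dict: "time": time; "qpos": joint angles; "joint_vel": joint speeds; "joint_torque": joint torques, N m; "eef_pos": TCP position; "ee_rot": TCP orientation; "ft_force": force on the tool from outside, world axes, zero at the start; "wrist_torque": the same for the moment, N m; "gripper_width": finger opening in m; "grasp_force": force on a finger pad.
Only numpy, scipy, OpenCV 4.12 (cv2) and the standard library are available. Lean on these libraries where they do the work, as an engineer would, in place of code of your own. Each camera call takes 0.05 s, during which the arm holds its last target. There are 200 camera calls.

## Working session

There is one attempt and no reset: what is moved stays moved. The work goes in short steps, Python scripts to look and compute and a shell command to move; the robot and the scene stay as the last step left them, time stands still between calls to the robot, and variables do not carry over. Pictures are saved under pics/ and viewed, at most 12 in all, crops included, and the job is handed in when it is done.

```bash
ls; mkdir -p pics
cat > h.py <<'E'
import numpy as np, cv2
from cell import ctrl
from scipy.spatial.transform import Rotation as Ro
def cloud(cam, depth, mask, cal):
    v,u=np.nonzero(mask&(depth>0)); K=cal["K"]; K=np.array(K)
    d=np.array([cal["k1"],0,0,0],float)
    p=cv2.undistortPoints(np.stack([u,v],1).astype(float)[:,None],K,d)[:,0]
    z=depth[v,u]; X=np.c_[p*z[:,None],z]
    return (X-np.array(cal["t"]))@np.array(cal["R"])
def look(cam,names,save=None):
    s=ctrl.sense(); cal=ctrl.calibration(cam); im,dp=ctrl.get_image(cam)
    if save: cv2.imwrite("pics/"+save,cv2.cvtColor(im,cv2.COLOR_RGB2BGR))
    out={}
    for n in names:
        r=ctrl.trace(cam,n)
        if not r: print(cam,n,"none"); continue
        P=cloud(cam,dp,r[0]["region"],cal)
        out[n]=P
        m=r[0]["region"]; v,u=np.nonzero(m)
        print(cam,n,round(r[0]["score"],2),"px",u.mean().round(),v.mean().round(),len(P),"med",np.median(P,0).round(3),"min",np.percentile(P,3,axis=0).round(3),"max",np.percentile(P,97,axis=0).round(3))
        if len(P)>20:
            zt=np.percentile(P[:,2],95); T=P[abs(P[:,2]-zt)<.006]
            if len(T)>5:
                (c,sz,a)=cv2.minAreaRect((T[:,:2]*1000).astype(np.float32)); print("   top z",zt.round(4),"rect",np.round(c,1),np.round(sz,1),round(a,1))
    return im,dp,cal,out
E
python3 - <<'E'
from h import *
s=ctrl.sense(); print(s)
look("scene",["block","bushing","stand","tray","hammer","screwdriver","dog"],"scene0.png")
look("side",["block","bushing","stand","tray","dog"],"side0.png")
print(ctrl.calibration("wrist"))
E
```

```text
pics
{'time': 0.0, 'qpos': array([-1.45013649,  0.4778119 ,  0.0223186 ,  1.55645269, -0.01152695,
        1.10928686, -0.0831327 ]), 'joint_vel': array([-1.04390485e-03,  8.42123514e-05,  2.04446871e-04,  1.16144774e-03,
        5.62597666e-04,  9.24106328e-05,  3.19011860e-04]), 'joint_torque': array([-3.05893730e-05, -5.96457803e+01,  1.60773687e+00, -2.81202382e+01,
        1.24477889e-02,  9.09321418e-03, -1.57942719e-05]), 'eef_pos': array([0.15292231, 0.65679937, 0.2074169 ]), 'ee_rot': array([ 1.14132800e-01,  9.93465080e-01, -9.14175292e-04, -5.32411880e-05]), 'ft_force': array([0.51125767, 0.35237935, 0.55684808]), 'wrist_torque': array([ 0.00883926, -0.04260713,  0.01212958]), 'grasp_force': 0.0, 'gripper_width': 0.08536762509064379}
scene block 0.91 px 316.0 183.0 668 med [0.583 0.232 0.043] min [0.516 0.206 0.006] max [0.611 0.262 0.047]
   top z 0.0466 rect [559.1 236.5] [101.8  51.9] 10.5
scene bushing none
scene stand 0.76 px 243.0 190.0 1182 med [0.587 0.031 0.021] min [ 0.504 -0.013  0.007] max [0.638 0.073 0.037]
   top z 0.0239 rect [566.6  29.3] [143.2  89.7] 5.4
[... 1215 characters left out ...]
03] min [ 0.403 -0.329 -0.   ] max [ 0.541 -0.189  0.021]
   top z 0.0199 rect [ 471.9 -261.1] [123.2 122.8] 60.2
side dog 0.47 px 188.0 200.0 146 med [0.704 0.163 0.042] min [0.695 0.148 0.005] max [0.718 0.172 0.047]
   top z 0.0465 rect [707.6 160.2] [25.5 26.8] 80.3
{'K': array([[313.37627755,   0.        , 257.439882  ],
       [  0.        , 313.37627755, 197.98281938],
       [  0.        ,   0.        ,   1.        ]]), 'k1': -0.011455987025424537, 'R': array([[ 2.26913029e-01,  9.73915017e-01, -1.27935010e-04],
       [ 9.26523762e-01, -2.15830831e-01,  3.08173280e-01],
       [ 3.00106973e-01, -7.00470674e-02, -9.51330233e-01]]), 't': array([-0.67462534, -0.03882719,  0.380082  ])}
```

View pics/scene0.png

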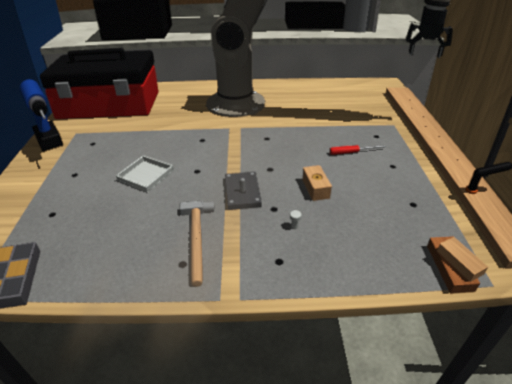

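View pics/side0.png

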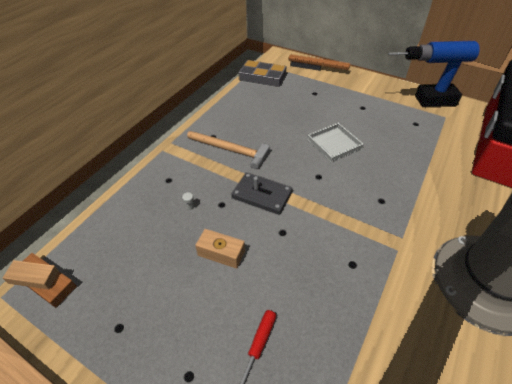

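Scene: block about (316,183), stand (243,190), tray (145,173). Side: bushing in the block at (219,243). The networks agree with both pictures. I'm moving above the block.

```bash
cat >> h.py <<'E'
def togo(x,y,z,yaw_x):
    "shift in tool axes (current frame, tool down) and turn about tool z to bring tool x to yaw (deg, mod 180)"
    s=ctrl.sense(); R=Ro.from_quat(s["ee_rot"]); M=R.as_matrix()
    d=M.T@(np.array([x,y,z])-s["eef_pos"])
    a=np.degrees(np.arctan2(M[1,0],M[0,0])); da=(yaw_x-a+90)%180-90
    f=M.T@[0,0,-1]; tilt=np.degrees(np.cross([0,0,1],f))
    print("t",round(s["time"],2),"pos",s["eef_pos"].round(4),"shift",d.round(4),"turn rz",round(-da,2),"tilt",tilt.round(2),"F",s["ft_force"].round(1),"w",round(s["gripper_width"],4),"g",round(s["grasp_force"],1))
E
R='[[-0.0327,-0.0213,0],[0,0,0],1]'
python3 -m jog '[[[-0.0327,-0.0213,0],[0,0,0],1],[[-0.0327,-0.0213,0],[0,0,0],1],[[-0.0327,-0.0213,0],[0,0,0],1],[[-0.0327,-0.0213,0],[0,0,0],1],[[-0.0327,-0.0213,0],[0,0,0],1]]' 30
python3 -m jog '[[[-0.0327,-0.0213,0],[0,0,0],1],[[-0.0327,-0.0213,0],[0,0,0],1],[[-0.0327,-0.0213,0],[0,0,0],1],[[-0.0327,-0.0213,0],[0,0,0],1],[[-0.0327,-0.0213,0],[0,0,0],1]]'
python3 -m jog '[[[-0.0327,-0.0213,0],[0,0,0],1],[[-0.0327,-0.0213,0],[0,0,0],1],[[-0.0327,-0.0213,0],[0,0,0],1],[[-0.0327,-0.0213,0],[0,0,0],1],[[-0.0327,-0.0213,0],[0,0,0],1]]'
python3 -m jog '[[[0,0,0],[0,0,-7.7],1],[[0,0,0],[0,0,-7.7],1],[[0,0,0],[0,0,-7.7],1],[[0,0,0],[0,0,0],1],[[0,0,0],[0,0,0],1]]'
python3 - <<'E'
from h import *
togo(.5583,.2355,.1,10)
look("wrist",["block","bushing"],"w1.png")
E
```

```text
time: 1.2
eef_pos: [0.2892, 0.5154, 0.2086]
ee_rot: [0.114, 0.993, 0.0, 0.0]
ft_force: [-0.1, -0.2, 1.0]
gripper_width: 0.0854
grasp_force: 0.0
time: 1.7
eef_pos: [0.4243, 0.3746, 0.2087]
ee_rot: [0.114, 0.993, 0.0, 0.0]
ft_force: [0.1, 0.1, -0.2]
gripper_width: 0.0853
grasp_force: 0.0
time: 2.2
eef_pos: [0.5594, 0.2338, 0.2086]
ee_rot: [0.114, 0.993, 0.0, 0.0]
ft_force: [0.0, 0.7, -0.5]
gripper_width: 0.0853
grasp_force: 0.0
time: 2.7
eef_pos: [0.5584, 0.2349, 0.2085]
ee_rot: [-0.085, 0.996, 0.0, 0.0]
ft_force: [0.6, -0.4, -0.4]
gripper_width: 0.0854
grasp_force: 0.0
t 2.7 pos [0.5584 0.2349 0.2085] shift [-0.      0.0005  0.1085] turn rz -0.22 tilt [ 0.01  0.   -0.  ] F [ 0.6 -0.4 -0.4] w 0.0854 g 0.0
wrist block 0.75 px 257.0 169.0 3833 med [0.55  0.234 0.043] min [0.507 0.207 0.023] max [0.603 0.26  0.045]
   top z 0.0446 rect [556.6 234. ] [99.1 50. ] 9.7
wrist bushing 0.93 px 257.0 171.0 522 med [0.555 0.234 0.041] min [0.543 0.222 0.037] max [0.568 0.247 0.043]
   top z 0.0425 rect [555.7 234. ] [27.3 26.5] 4.0
```

View pics/w1.png

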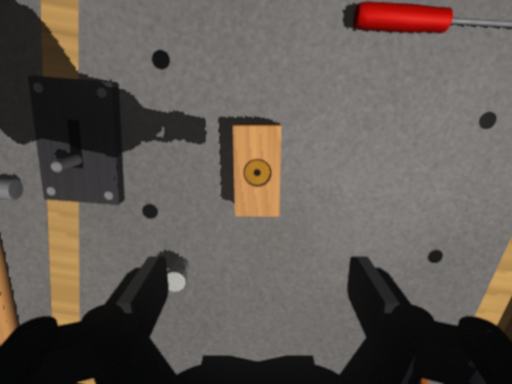

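Wrist view: bushing at (257,172) centred in the block, stand to the left with its pin tip near (57,166). Descending to grasp the block.

```bash
python3 -m jog '[[[0.0016,0,0.038],[0,0,0],1],[[0,0,0.038],[0,0,0],1],[[0,0,0.038],[0,0,0],1],[[0,0,0.038],[0,0,0],1],[[0,0,0.036],[0,0,0],1]]' 70 | head -2
python3 -m jog '[[[0,0,0.01],[0,0,0],1],[[0,0,0],[0,0,0],0],[[0,0,0],[0,0,0],-0.5],[[0,0,0],[0,0,0],-1],[[0,0,0],[0,0,0],-1]]'
python3 -m jog '[[[0,0,0],[0,0,0],-1],[[0,0,0],[0,0,0],-1],[[0,0,0],[0,0,0],-1],[[0,0,0],[0,0,0],-1]]'
python3 - <<'E'
from h import *
togo(.5568,.2345,.1,10)
E
```

```text
time: 3.35
eef_pos: [0.5566, 0.2349, 0.019]
time: 3.85
eef_pos: [0.5586, 0.2356, 0.0131]
ee_rot: [-0.087, 0.996, 0.001, 0.002]
ft_force: [-0.9, -0.9, 7.4]
gripper_width: 0.0475
grasp_force: 72.2
time: 4.25
eef_pos: [0.5586, 0.2355, 0.0131]
ee_rot: [-0.087, 0.996, 0.001, 0.002]
ft_force: [-1.1, 0.3, 7.4]
gripper_width: 0.0474
grasp_force: 72.2
t 4.25 pos [0.5586 0.2355 0.0131] shift [ 0.0015 -0.0006 -0.0869] turn rz -0.04 tilt [ 0.08  0.23 -0.  ] F [-1.1  0.3  7.4] w 0.0474 g 72.2
```

```bash
python3 -m jog '[[[0,0,-0.02],[0,0,0],-1],[[0,0,-0.04],[0,0,0],-1],[[0,0,-0.05],[0,0,0],-1],[[0.005,-0.035,0],[0,0,0],-1],[[0.005,-0.035,0],[0,0,2.5],-1]]' | head -2
python3 -m jog '[[[0.005,-0.034,0],[0,0,2.5],-1],[[0,0,0],[0,0,0],-1],[[0,0,0],[0,0,0],-1],[[0,0,0],[0,0,0],-1]]'
python3 - <<'E'
from h import *
togo(.566,.029,.12,5)
im,dp,cal,o=look("wrist",["stand","bushing","block"],"w2.png")
o2=look("side",["block","bushing","stand"])
print(cal["t"],cal["R"])
P=o["stand"]; T=P[P[:,2]>.045]; print(len(T),T.mean(0) if len(T) else 0, np.sort(P[:,2])[-20:])
E
```

```text
time: 4.75
eef_pos: [0.5605, 0.1651, 0.1237]
time: 5.15
eef_pos: [0.5587, 0.1311, 0.121]
ee_rot: [-0.044, 0.999, 0.001, 0.0]
ft_force: [0.3, 0.5, -2.8]
gripper_width: 0.0476
grasp_force: 73.1
t 5.15 pos [0.5587 0.1311 0.121 ] shift [ 0.0017 -0.1023  0.0009] turn rz 0.07 tilt [ 0.07  0.06 -0.  ] F [ 0.3  0.5 -2.8] w 0.0476 g 73.1
wrist stand 0.83 px 141.0 178.0 15851 med [0.555 0.03  0.019] min [ 0.497 -0.015  0.015] max [0.627 0.072 0.022]
   top z 0.021 rect [563.8  26.8] [139.1  91. ] 5.1
wrist bushing 0.81 px 258.0 261.0 2147 med [0.555 0.131 0.149] min [0.544 0.119 0.148] max [0.568 0.142 0.15 ]
   top z 0.1502 rect [556.2 130.7] [27.8 26.3] 7.4
wrist block 0.98 px 257.0 243.0 18208 med [0.539 0.13  0.151] min [0.506 0.105 0.124] max [0.603 0.154 0.152]
   top z 0.1522 rect [556.8 130.9] [101.3  50.4] 4.9
side block 0.66 px 335.0 142.0 1222 med [ 0.472 -0.266  0.004] min [ 0.405 -0.33   0.   ] max [ 0.539 -0.19   0.021]
   top z 0.0202 rect [ 472.9 -259. ] [123.9 122.2] 58.3
side bushing 0.44 px 243.0 181.0 15 med [0.555 0.128 0.15 ] min [0.551 0.122 0.148] max [0.559 0.133 0.151]
side stand 0.95 px 275.0 196.0 705 med [0.522 0.029 0.02 ] min [ 0.495 -0.017  0.003] max [0.558 0.07  0.023]
   top z 0.0223 rect [530.5  25.7] [70.3 90.5] 5.3
[-0.08128594 -0.55219734  0.12111823] [[-0.08837294  0.99608675  0.00118977]
 [ 0.94733306  0.08367828  0.30912461]
 [ 0.30781537  0.02844536 -0.9510208 ]]
290 [0.57910868 0.03029928 0.05663319] [0.06078552 0.06079174 0.0607956  0.06082225 0.06085115 0.06085951
 0.06086976 0.0609298  0.06096847 0.06100117 0.06104466 0.06114099
 0.06114401 0.06115612 0.0611588  0.0611672  0.06124397 0.06125747
 0.06139315 0.14958907]
```

View pics/w2.png

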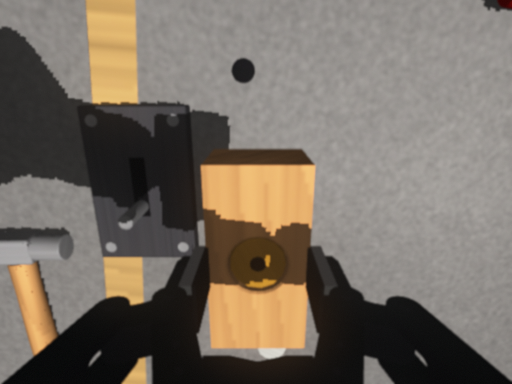

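Wrist view: pin tip at about (127,220), bushing bore at (258,264), and the block held level and square to the stand. Next I'm refining the pin tip and bushing positions with the same camera.

Run:
```python
from h import *
im,dp,cal,o=look("wrist",["stand","bushing","block"])
P=o["stand"]; T=P[(P[:,2]>.0598)&(P[:,2]<.063)]; print("tip",len(T),T.mean(0),T.min(0),T.max(0))
c=T.mean(0)
S=P[(P[:,2]>.017)&(P[:,2]<.0225)]; (sc,sz,a)=cv2.minAreaRect((S[:,:2]*1000).astype(np.float32)); print("plate",sc,sz,a)
th=np.radians(a if sz[0]>sz[1] else a-90); d=c[:2]*1000-sc; print("pin local",d@[np.cos(th),np.sin(th)],d@[-np.sin(th),np.cos(th)],np.degrees(th))
for n in ["block","bushing"]:
    B=o[n]; B=B[B[:,2]>(.1475 if n=="bushing" else .149)]
    A=np.c_[B[:,:2]-B[:,:2].mean(0),np.ones(len(B))]; k=np.linalg.lstsq(A,B[:,2],rcond=None)[0]
    h=cv2.minAreaRect((B[:,:2]*1000).astype(np.float32)); print(n,"slope deg",np.degrees(k[:2]).round(2),k[2],h,"circ",cv2.minEnclosingCircle((B[:,:2]*1000).astype(np.float32)))
# pin tip circle in image crop
cr=cv2.resize(im[190:270,90:170],None,fx=6,fy=6,interpolation=cv2.INTER_CUBIC); cv2.imwrite("pics/c.png",cr[:,:,::-1])
togo(.5568,.13,.12,5)
```

```text
wrist stand 0.96 px 142.0 179.0 15662 med [0.555 0.03  0.019] min [ 0.498 -0.015  0.017] max [0.627 0.071 0.023]
   top z 0.021 rect [564.2  27.5] [139.6  90.2] 4.9
wrist bushing 0.55 px 257.0 261.0 2193 med [0.555 0.13  0.149] min [0.544 0.118 0.147] max [0.568 0.142 0.15 ]
   top z 0.1496 rect [555.8 129.7] [26.8 27.2] 56.4
wrist block 0.84 px 257.0 243.0 18025 med [0.539 0.129 0.15 ] min [0.506 0.105 0.126] max [0.602 0.153 0.152]
   top z 0.1515 rect [556.6 129.9] [101.   50.2] 4.9
tip 91 [0.58075811 0.02880499 0.06044578] [0.57594562 0.02391442 0.05982318] [0.58575499 0.03308543 0.06175643]
plate (563.9166870117188, 27.311100006103516) (139.3222198486328, 90.13339233398438) 5.300412654876709
pin local 16.907409324454182 -0.06826789002701374 5.300412654876709
block slope deg [-0.2  -0.05] 0.15058182739331435 ((556.5509033203125, 129.8844757080078), (100.97826385498047, 50.23438262939453), 4.9024271965026855) circ ((556.48095703125, 129.98886108398438), 55.50919723510742)
bushing slope deg [-0.4   0.09] 0.1486269373403964 ((555.787353515625, 129.68031311035156), (26.776281356811523, 27.20163345336914), 56.4207878112793) circ ((555.228759765625, 130.28500366210938), 14.822880744934082)
t 5.75 pos [0.5585 0.1297 0.1203] shift [0.0017 0.0005 0.0003] turn rz -0.01 tilt [-0. -0.  0.] F [-0.1 -0.4 -2.9] w 0.0477 g 73.1
```

View pics/c.png

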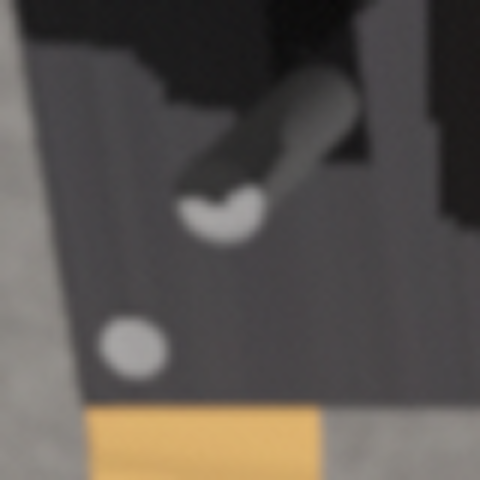

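```bash
python3 -m jog '[[[-0.004,-0.026,0],[0,0,0],-1],[[-0.004,-0.026,0],[0,0,0],-1],[[-0.004,-0.026,0.01],[0,0,0],-1],[[-0.0036,-0.0247,0.01],[0,0,0],-1],[[0,0,0.01],[0,0,0],-1]]' | head -2
python3 -m jog '[[[0,0,0.005],[0,0,0],-1],[[0,0,0],[0,0,0],-1],[[0,0,0],[0,0,0],-1]]'
python3 - <<'E'
from h import *
togo(.583,.0287,.0337,5)
im,dp,cal,o=look("wrist",["bushing","block","hammer"])
if "hammer" in o:
    H=o["hammer"]; i=np.argmin(np.hypot(H[:,0]-.581,H[:,1]-.029)); print(H[i])
E
```

```text
time: 6.25
eef_pos: [0.5838, 0.0235, 0.0903]
time: 6.55
eef_pos: [0.583, 0.0302, 0.0855]
ee_rot: [-0.044, 0.999, 0.0, 0.0]
ft_force: [-0.4, -0.2, -2.1]
gripper_width: 0.0472
grasp_force: 73.2
t 6.55 pos [0.583  0.0302 0.0855] shift [ 0.0002 -0.0015  0.0518] turn rz 0.1 tilt [ 0.04  0.01 -0.  ] F [-0.4 -0.2 -2.1] w 0.0472 g 73.2
wrist bushing 0.89 px 257.0 262.0 2181 med [0.58  0.03  0.114] min [0.569 0.018 0.113] max [0.592 0.042 0.115]
   top z 0.1147 rect [580.6  30. ] [27.4 27.4] 1.8
wrist block 0.61 px 258.0 243.0 17981 med [0.563 0.029 0.116] min [0.53  0.005 0.091] max [0.627 0.053 0.117]
   top z 0.1167 rect [581.3  30. ] [101.3  50.3] 5.0
wrist hammer 0.71 px 106.0 262.0 5111 med [ 0.635 -0.089  0.024] min [ 0.622 -0.132  0.005] max [ 0.766 -0.049  0.026]
   top z 0.0259 rect [ 691.5 -101.2] [ 87.6 153. ] 80.2
[ 0.59724692 -0.01386043  0.17020049]
```

```bash
python3 -m jog '[[[0,0,0],[0,0,0],-1],[[0,0,0],[0,0,0],-1],[[0,0,0],[0,0,0],-1],[[0,0,0],[0,0,0],-1]]' | head -4
python3 -m jog '[[[0,0,0.002],[0,0,0],-1],[[0,0,0.002],[0,0,0],-1],[[0,0,0.002],[0,0,0],-1],[[0,0,0],[0,0,0],-1],[[0,0,0],[0,0,0],-1]]'
python3 - <<'E'
from h import *
togo(.583,.0287,.0337,5)
E
```

```text
time: 7.15
eef_pos: [0.583, 0.0287, 0.0854]
ee_rot: [-0.044, 0.999, 0.0, 0.0]
ft_force: [0.2, -0.1, -3.0]
time: 7.65
eef_pos: [0.5829, 0.0287, 0.0792]
ee_rot: [-0.044, 0.999, -0.0, -0.0]
ft_force: [-0.2, 1.0, -2.3]
gripper_width: 0.0473
grasp_force: 73.2
t 7.65 pos [0.5829 0.0287 0.0792] shift [-0.0001 -0.      0.0455] turn rz -0.01 tilt [ 0.   -0.02  0.  ] F [-0.2  1.  -2.3] w 0.0473 g 73.2
```

```bash
python3 -m jog '[[[0,0,0.002],[0,0,0],-1],[[0,0,0.002],[0,0,0],-1],[[0,0,0.002],[0,0,0],-1],[[0,0,0.002],[0,0,0],-1],[[0,0,0],[0,0,0],-1]]'
python3 -m jog '[[[0,0,0.001],[0,0,0],-1],[[0,0,0.001],[0,0,0],-1],[[0,0,0.001],[0,0,0],-1],[[0,0,0],[0,0,0],-1]]'
python3 -c "
from h import *
togo(.583,.0287,.0337,5); print(ctrl.sense()['wrist_torque'])"
```

```text
time: 8.15
eef_pos: [0.5827, 0.0287, 0.071]
ee_rot: [-0.044, 0.999, -0.0, -0.0]
ft_force: [-0.4, 0.8, -3.0]
gripper_width: 0.0472
grasp_force: 73.2
time: 8.55
eef_pos: [0.5829, 0.0287, 0.0683]
ee_rot: [-0.044, 0.999, -0.0, -0.0]
ft_force: [0.2, -0.4, -2.7]
gripper_width: 0.0473
grasp_force: 73.2
t 8.55 pos [0.5829 0.0287 0.0683] shift [-0.0001 -0.      0.0346] turn rz -0.01 tilt [ 0.   -0.01  0.  ] F [ 0.2 -0.4 -2.7] w 0.0473 g 73.2
[-0.00902207  0.00424406 -0.00275947]
```

```bash
python3 -m jog '[[[0,0,0.004],[0,0,0],-1],[[0,0,0.004],[0,0,0],-1],[[0,0,0.004],[0,0,0],-1],[[0,0,0],[0,0,0],-1],[[0,0,0],[0,0,0],-1]]' | head -4
python3 -m jog '[[[0,0,0.002],[0,0,0],-1],[[0,0,0.002],[0,0,0],-1],[[0,0,0.002],[0,0,0],-1],[[0,0,0.002],[0,0,0],-1],[[0,0,0],[0,0,0],-1]]'
python3 -c "
from h import *
togo(.583,.0287,.0337,5); print(ctrl.sense()['wrist_torque'])"
```

```text
time: 9.05
eef_pos: [0.5829, 0.0287, 0.0562]
ee_rot: [-0.044, 0.999, -0.0, -0.0]
ft_force: [0.4, 0.6, -2.8]
time: 9.55
eef_pos: [0.5827, 0.0287, 0.048]
ee_rot: [-0.044, 0.999, -0.0, -0.0]
ft_force: [0.3, 0.0, -2.7]
gripper_width: 0.0472
grasp_force: 73.2
t 9.55 pos [0.5827 0.0287 0.048 ] shift [-0.0003 -0.      0.0143] turn rz -0.01 tilt [-0.   -0.04  0.  ] F [ 0.3  0.  -2.7] w 0.0472 g 73.2
[ 2.12252574e-03 -4.62307140e-05  3.73760684e-02]
```

Next the bushing contact, in small steps.

```bash
python3 -m jog '[[[0,0,0.0015],[0,0,0],-1],[[0,0,0.0015],[0,0,0],-1],[[0,0,0.0015],[0,0,0],-1],[[0,0,0],[0,0,0],-1],[[0,0,0],[0,0,0],-1]]' | grep -E "eef|ft"
python3 -m jog '[[[0,0,0.0015],[0,0,0],-1],[[0,0,0.0015],[0,0,0],-1],[[0,0,0.0015],[0,0,0],-1],[[0,0,0],[0,0,0],-1]]'| grep -E "eef|ft"
python3 -c "
from h import *
togo(.583,.0287,.0337,5); print(ctrl.sense()['wrist_torque'])"
```

```text
eef_pos: [0.5836, 0.0288, 0.0448]
ft_force: [-2.2, 0.3, 5.5]
eef_pos: [0.5833, 0.0287, 0.0404]
ft_force: [-2.8, -0.2, 6.0]
t 10.45 pos [0.5833 0.0287 0.0404] shift [0.0003 0.     0.0067] turn rz -0.02 tilt [ 0.02  0.04 -0.  ] F [-2.8 -0.2  6. ] w 0.0472 g 74.2
[-0.00723488  0.55094078  0.05048127]
```

```bash
python3 -m jog '[[[0,0,0.0015],[0,0,0],-1],[[0,0,0.0015],[0,0,0],-1],[[0,0,0.0015],[0,0,0],-1],[[0,0,0],[0,0,0],-1]]' | grep -E "eef|ft"
python3 -m jog '[[[0,0,0.001],[0,0,0],-1],[[0,0,0.001],[0,0,0],-1],[[0,0,0],[0,0,0],-1]]'| grep -E "eef|ft"
python3 -c "
from h import *
togo(.583,.0287,.0337,5); print(ctrl.sense()['wrist_torque'])"
```

```text
eef_pos: [0.5829, 0.0288, 0.0345]
ft_force: [-0.2, -0.4, -0.8]
eef_pos: [0.583, 0.0287, 0.0331]
ft_force: [-1.5, -0.0, 3.0]
t 11.15 pos [0.583  0.0287 0.0331] shift [ 0.     -0.     -0.0006] turn rz -0.01 tilt [ 0.01 -0.01  0.  ] F [-1.5 -0.   3. ] w 0.0479 g 73.7
[ 0.04527249  0.32393404 -0.01439744]
```

```bash
python3 -m jog '[[[0,0,0.001],[0,0,0],-1],[[0,0,0.001],[0,0,0],-1],[[0,0,0],[0,0,0],-1],[[0,0,0],[0,0,0],-1]]' | grep -E "eef|ft|rot"
python3 - <<'E'
from h import *
im,dp,cal,o=look("wrist",["bushing","block"],"w3.png")
B=o["block"]; B=B[(B[:,2]>.058)&(B[:,2]<.068)]
A=np.c_[B[:,:2]-B[:,:2].mean(0),np.ones(len(B))]; k=np.linalg.lstsq(A,B[:,2],rcond=None)[0]; print(np.degrees(k[:2]),k[2])
E
```

```text
eef_pos: [0.5831, 0.0287, 0.033]
ee_rot: [-0.043, 0.999, 0.0, 0.0]
ft_force: [-8.5, -0.8, 20.4]
wrist bushing 0.56 px 257.0 272.0 3176 med [0.578 0.028 0.074] min [0.568 0.016 0.063] max [0.593 0.04  0.075]
   top z 0.0753 rect [581.4  28.5] [28.2 27.4] 19.2
wrist block 0.97 px 258.0 241.0 17177 med [0.561 0.027 0.063] min [0.53  0.003 0.038] max [0.628 0.052 0.064]
   top z 0.0643 rect [581.3  28.6] [101.6  50.3] 5.0
[0.09146353 0.00602904] 0.06336717426154424
```

View pics/w3.png

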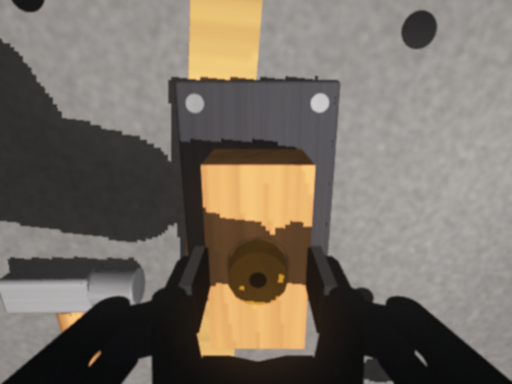

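Wrist view: the block is seated (top at 63.5 mm, level) with about 23 N pressing. The bushing stands proud at (257,272). Releasing now.

```bash
python3 -m jog '[[[0,0,-0.0015],[0,0,0],-1],[[0,0,0],[0,0,0],-0.2],[[0,0,0],[0,0,0],0.7],[[0,0,0],[0,0,0],0.7],[[0,0,0],[0,0,0],0.7]]' 
python3 -m jog '[[[0,0,-0.01],[0,0,0],0.7],[[0,0,-0.02],[0,0,0],0.7],[[0.0015,0,-0.01],[0,0,0],0.7],[[0,0,0],[0,0,0],0.7],[[0,0,0],[0,0,0],0.7]]'
python3 - <<'E'
from h import *
togo(.5815,.0286,.066,5)
im,dp,cal,o=look("wrist",["bushing","block"])
E
```

```text
time: 12.2
eef_pos: [0.5831, 0.0287, 0.0322]
ee_rot: [-0.044, 0.999, -0.0, -0.0]
ft_force: [-0.2, 0.6, 0.4]
gripper_width: 0.0726
grasp_force: 0.0
time: 12.7
eef_pos: [0.5815, 0.0287, 0.0725]
ee_rot: [-0.044, 0.999, 0.0, 0.0]
ft_force: [0.5, -0.1, 0.5]
gripper_width: 0.0727
grasp_force: 0.0
t 12.7 pos [0.5815 0.0287 0.0725] shift [-0.     -0.0001  0.0065] turn rz -0.0 tilt [ 0.01  0.02 -0.  ] F [ 0.5 -0.1  0.5] w 0.0727 g 0.0
wrist bushing 0.83 px 257.0 239.0 1904 med [0.579 0.028 0.074] min [0.568 0.017 0.064] max [0.593 0.04  0.075]
   top z 0.0753 rect [581.   28.6] [27.3 27.1] 3.3
wrist block 0.7 px 257.0 219.0 11319 med [0.564 0.028 0.063] min [0.531 0.003 0.042] max [0.628 0.053 0.065]
   top z 0.0644 rect [581.5  28.6] [101.2  50.2] 5.0
```

```bash
python3 -m jog '[[[0,0,0.0065],[0,0,0],0.3],[[0,0,0],[0,0,0],0],[[0,0,0],[0,0,0],-0.2],[[0,0,0],[0,0,0],-0.5],[[0,0,0],[0,0,0],-1]]' 25
python3 -m jog '[[[0,0,0],[0,0,0],-1],[[0,0,0],[0,0,0],-1],[[0,0,0],[0,0,0],-1]]'
python3 - <<'E'
from h import *
togo(.5815,.0286,.066,5)
im,dp,cal,o=look("wrist",["bushing","block"])
E
```

```text
time: 13.35
eef_pos: [0.5816, 0.0286, 0.0659]
ee_rot: [-0.044, 0.999, 0.0, 0.0]
ft_force: [-0.4, 0.1, -0.3]
gripper_width: 0.0084
grasp_force: 0.0
time: 13.65
eef_pos: [0.5816, 0.0286, 0.066]
ee_rot: [-0.044, 0.999, 0.0, 0.0]
ft_force: [-0.6, 0.0, -0.5]
gripper_width: 0.0001
grasp_force: 0.0
t 13.65 pos [0.5816 0.0286 0.066 ] shift [ 0.0001  0.     -0.    ] turn rz -0.01 tilt [ 0.    0.01 -0.  ] F [-0.6  0.  -0.5] w 0.0001 g 0.0
wrist bushing 0.89 px 257.0 234.0 1191 med [0.573 0.028 0.074] min [0.568 0.016 0.063] max [0.583 0.04  0.075]
   top z 0.0752 rect [575.7  28.1] [17.  27.4] 5.1
wrist block 0.73 px 257.0 197.0 8764 med [0.553 0.026 0.063] min [0.53  0.003 0.033] max [0.602 0.052 0.065]
   top z 0.0643 rect [573.4  27.8] [84.9 50.4] 4.9
```

The fingers shut without catching anything. I'll look from the side.

Run:
```python
from h import *
im,dp=ctrl.get_image("side"); cr=im[110:230,190:350]; cr=cv2.resize(cr,None,fx=5,fy=5,interpolation=cv2.INTER_CUBIC); cv2.imwrite("pics/s2.png",cr[:,:,::-1])
im,dp=ctrl.get_image("wrist"); cv2.imwrite("pics/w4.png",im[:,:,::-1])
```

```text
(no output)
```

View pics/s2.png

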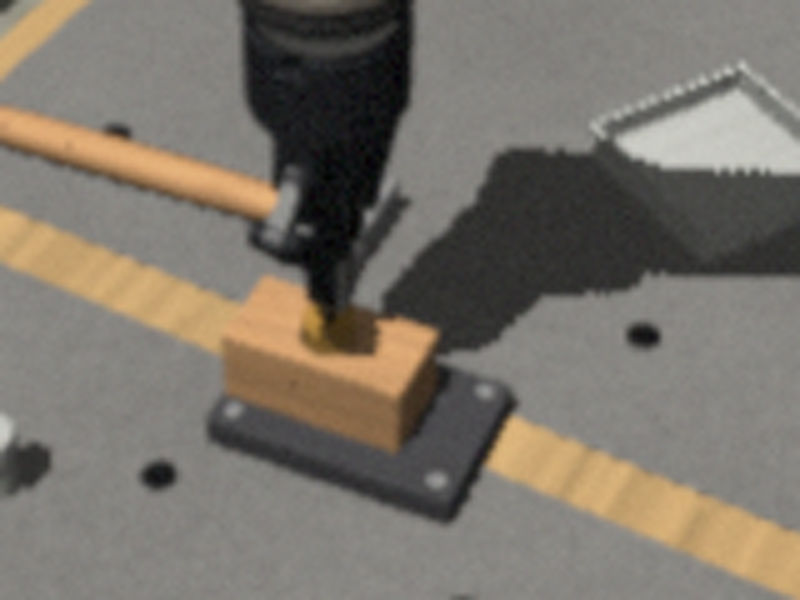

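View pics/w4.png

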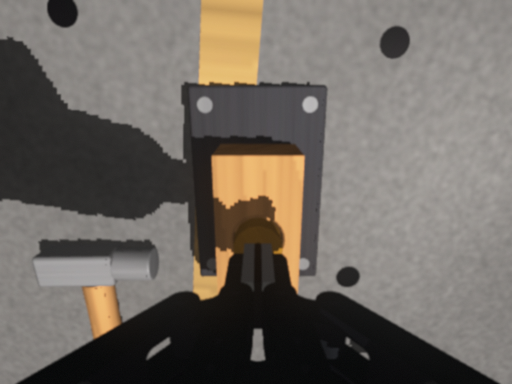

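Both views show the fingers shut just over the bushing, so the tips sit higher than the TCP suggests. I'll open to about 38 mm and feel for the block top.

```bash
python3 -m jog '[[[0,0,0],[0,0,0],-0.11],[[0,0,0],[0,0,0],-0.11],[[0,0,0],[0,0,0],-0.11],[[0,0,0],[0,0,0],-0.11]]' | grep -E "eef|ft|width"
python3 -m jog '[[[0,0,0.003],[0,0,0],-0.11],[[0,0,0.003],[0,0,0],-0.11],[[0,0,0.001],[0,0,0],-0.11],[[0,0,0],[0,0,0],-0.11]]' | grep -E "eef|ft|width"
python3 -m jog '[[[0,0,0.001],[0,0,0],-0.11],[[0,0,0],[0,0,0],-0.11]]' | grep -E "eef|ft"
python3 -m jog '[[[0,0,0.001],[0,0,0],-0.11],[[0,0,0],[0,0,0],-0.11]]' | grep -E "eef|ft"
```

```text
eef_pos: [0.5815, 0.0286, 0.0659]
ft_force: [-0.6, 0.1, -0.7]
gripper_width: 0.0377
eef_pos: [0.5812, 0.0286, 0.0585]
ft_force: [0.1, -0.2, 0.8]
gripper_width: 0.0378
eef_pos: [0.5815, 0.0286, 0.0578]
ft_force: [-0.1, -0.4, -0.4]
eef_pos: [0.5814, 0.0286, 0.0568]
ft_force: [-0.4, 0.9, -1.4]
```

```bash
for i in 1; do
python3 -m jog '[[[0,0,0.001],[0,0,0],-0.11],[[0,0,0],[0,0,0],-0.11]]' | grep -E "eef|ft"
python3 -m jog '[[[0,0,0.001],[0,0,0],-0.11],[[0,0,0],[0,0,0],-0.11]]' | grep -E "eef|ft"
python3 -m jog '[[[0,0,0.001],[0,0,0],-0.11],[[0,0,0],[0,0,0],-0.11]]' | grep -E "eef|ft"
done
```

```text
eef_pos: [0.5814, 0.0286, 0.0558]
ft_force: [0.6, -0.4, -0.4]
eef_pos: [0.5814, 0.0286, 0.0548]
ft_force: [0.4, -0.3, -0.3]
eef_pos: [0.5814, 0.0286, 0.0538]
ft_force: [0.3, -0.1, -0.6]
```

```bash
python3 -m jog '[[[0,0,0],[0,0,0],-0.25],[[0,0,0],[0,0,0],-0.35],[[0,0,0],[0,0,0],-0.45],[[0,0,0],[0,0,0],-0.55]]' 30
python3 -m jog '[[[0,0,0],[0,0,0],-0.7],[[0,0,0],[0,0,0],-0.7]]'
```

```text
time: 16.1
eef_pos: [0.5815, 0.0286, 0.0539]
ee_rot: [-0.044, 0.999, 0.0, 0.0]
ft_force: [-0.2, 0.7, -0.9]
gripper_width: 0.0193
grasp_force: 0.0
time: 16.3
eef_pos: [0.5815, 0.0286, 0.0539]
ee_rot: [-0.044, 0.999, 0.0, -0.0]
ft_force: [-0.2, -0.1, 0.3]
gripper_width: 0.0126
grasp_force: 0.0
```

Run:
```python
from h import *
im,dp,cal,o=look("wrist",["bushing","block"],"w5.png")
# finger tip: points near TCP from wrist & side depth
P=cloud("wrist",dp,np.ones(dp.shape,bool),cal)
m=(np.hypot(P[:,0]-.5815,P[:,1]-.0286)<.03)&(P[:,2]>.066); Q=P[m]; print("wrist near",len(Q),np.percentile(Q,[0,5,25,50,75,100],axis=0).round(4))
c2=ctrl.calibration("side"); im2,d2=ctrl.get_image("side"); S=cloud("side",d2,np.ones(d2.shape,bool),c2)
m=(np.hypot(S[:,0]-.5815,S[:,1]-.0286)<.04)&(S[:,2]>.066); Q=S[m]; Q=Q[np.argsort(Q[:,2])]; print(Q[::max(1,len(Q)//40)].round(4))
cv2.imwrite("pics/s3.png",cv2.resize(im2[130:210,210:310],None,fx=7,fy=7,interpolation=cv2.INTER_CUBIC)[:,:,::-1])
```

```text
wrist bushing 0.82 px 258.0 251.0 1594 med [0.576 0.028 0.074] min [0.568 0.019 0.063] max [0.593 0.036 0.076]
   top z 0.0754 rect [580.6  30.3] [28.  21.4] 20.3
wrist block 0.65 px 258.0 207.0 10079 med [0.552 0.028 0.063] min [0.53  0.003 0.035] max [0.623 0.05  0.065]
   top z 0.0643 rect [581.3  28.6] [101.   50.2] 4.9
wrist near 17206 [[ 0.5602 -0.0014  0.066 ]
 [ 0.5621  0.0043  0.0745]
 [ 0.5646  0.0152  0.1158]
 [ 0.5688  0.0281  0.1328]
 [ 0.5719  0.0392  0.1545]
 [ 0.5959  0.0585  0.165 ]]
[[0.5755 0.0065 0.066 ]
 [0.5739 0.0401 0.0853]
 [0.574  0.0444 0.103 ]
 [0.5688 0.0383 0.1274]
 [0.5795 0.0482 0.1437]
 [0.5637 0.0376 0.1582]
 [0.5636 0.0138 0.1742]
 [0.5807 0.0669 0.1858]
 [0.57   0.0622 0.2015]
 [0.594  0.065  0.211 ]
 [0.546  0.0418 0.2164]
 [0.5543 0.0539 0.2218]
 [0.5566 0.0542 0.2267]
 [0.5591 0.0585 0.2314]
 [0.6098 0.0542 0.2365]
 [0.5562 0.0547 0.2408]
 [0.5698 0.0653 0.2456]
 [0.5443 0.0323 0.2489]
 [0.5994 0.0615 0.2506]
 [0.5836 0.0623 0.2569]
 [0.5721 0.0644 0.2728]
 [0.5792 0.0681 0.2827]
 [0.5599 0.0603 0.287 ]
 [0.5475 0.045  0.2916]
 [0.5443 0.0382 0.2958]
 [0.5728 0.066  0.3007]
 [0.5766 0.0672 0.305 ]
 [0.5855 0.0677 0.3095]
 [0.5432 0.0281 0.3141]
 [0.5767 0.0662 0.3184]
 [0.568  0.0652 0.3229]
 [0.5628 0.0623 0.3274]
 [0.602  0.0621 0.3312]
 [0.5843 0.0679 0.3353]
 [0.544  0.0235 0.3388]
 [0.5924 0.0654 0.3426]
 [0.5568 0.0568 0.3463]
 [0.5534 0.055  0.3507]
 [0.5531 0.016  0.3631]
 [0.5626 0.0551 0.4769]
 [0.5547 0.0354 0.4976]]
```

View pics/s3.png

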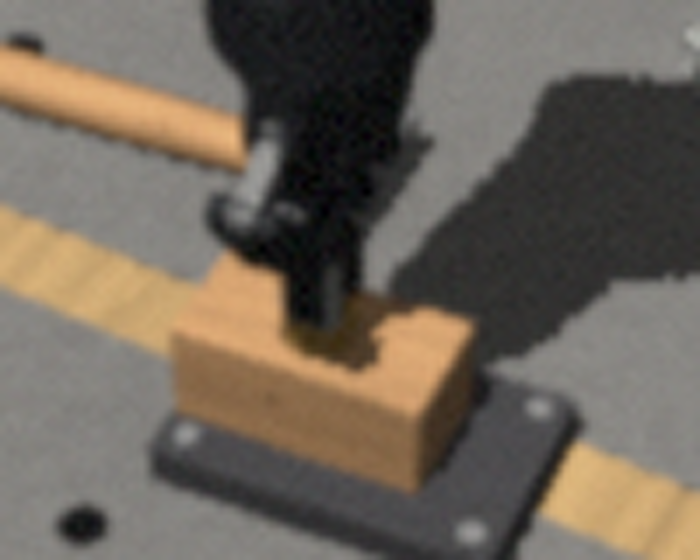

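View pics/w5.png

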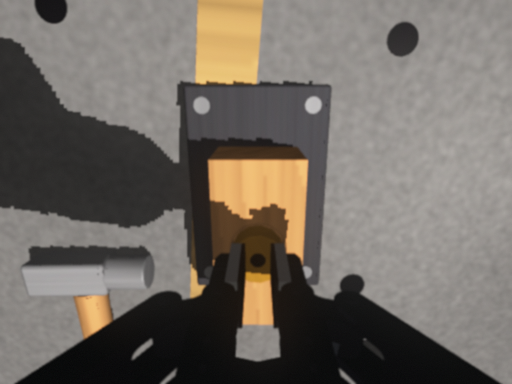

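The fingers stand over the bushing again, tips near (233,245) and (278,245). I'll read the tip height from the depth image.

Run:
```python
from h import *
cal=ctrl.calibration("wrist"); im,dp=ctrl.get_image("wrist")
for c in (234,280):
  for r in range(238,310,6):
    m=np.zeros(dp.shape,bool); m[r,c]=1; print(c,r,im[r,c],cloud("w",dp,m,cal).round(4))
s=ctrl.sense(); print(s["eef_pos"],s["ft_force"],s["gripper_width"])
```

```text
234 238 [80 57 34] [[0.5832 0.0146 0.0478]]
234 244 [54 48 44] [[0.5703 0.0162 0.0816]]
234 250 [54 50 47] [[0.5704 0.0166 0.0874]]
234 256 [54 49 47] [[0.5701 0.0171 0.0937]]
234 262 [52 49 47] [[0.5705 0.0174 0.0983]]
234 268 [52 49 46] [[0.5704 0.0178 0.1034]]
234 274 [53 49 47] [[0.5697 0.0181 0.1092]]
234 280 [53 50 47] [[0.5698 0.0184 0.1132]]
234 286 [56 53 50] [[0.5729 0.0186 0.1127]]
234 292 [25 21 15] [[0.5684 0.019  0.1231]]
234 298 [26 20 16] [[0.5695 0.0192 0.125 ]]
234 304 [26 21 17] [[0.5714 0.0194 0.1258]]
280 238 [77 54 30] [[0.5736 0.0402 0.0634]]
280 244 [58 51 46] [[0.5686 0.0385 0.0809]]
280 250 [56 51 47] [[0.5682 0.0379 0.0882]]
280 256 [56 51 47] [[0.5686 0.0376 0.0932]]
280 262 [57 53 49] [[0.5687 0.0373 0.0985]]
280 268 [55 50 47] [[0.5684 0.0368 0.104 ]]
280 274 [54 50 47] [[0.5686 0.0366 0.1084]]
280 280 [56 51 49] [[0.5685 0.0362 0.1129]]
280 286 [62 59 56] [[0.5711 0.0365 0.1131]]
280 292 [29 23 18] [[0.5721 0.0365 0.1155]]
280 298 [27 22 17] [[0.5729 0.0364 0.1182]]
280 304 [27 21 16] [[0.5723 0.036  0.1226]]
[0.58147824 0.0286081  0.05387756] [ 1.04413331 -0.14340899 -0.67452372] 0.012195600319877962
```

The tips are about 24 mm behind the TCP, so I'll go down to TCP ≈ 0.042 with the fingers open to 38 mm.

```bash
python3 -m jog '[[[0,0,0],[0,0,0],-0.11],[[0,0,0],[0,0,0],-0.11],[[0,0,0],[0,0,0],-0.11],[[0,0,0.005],[0,0,0],-0.11],[[0,0,0.004],[0,0,0],-0.11]]' | grep -E "eef|ft|width"
python3 -m jog '[[[0,0,0.0015],[0,0,0],-0.11],[[0,0,0.0015],[0,0,0],-0.11],[[0,0,0],[0,0,0],-0.11],[[0,0,0],[0,0,0],-0.11]]' | grep -E "eef|ft|width"
python3 - <<'E'
from h import *
cal=ctrl.calibration("wrist"); im,dp=ctrl.get_image("wrist")
P=cloud("w",dp,np.ones(dp.shape,bool),cal).reshape(-1,3)
g=im.max(2)[dp>0]<70
for sgn in (-1,1):
    m=(abs(P[:,0]-.570)<.004)&(sgn*(P[:,1]-.0286)>.012)&(sgn*(P[:,1]-.0286)<.035)&(P[:,2]>.066)&(P[:,2]<.085)
    Q=P[m]; print(len(Q),Q.min(0).round(4),Q.max(0).round(4),np.percentile(Q[:,2],[1,5,10]).round(4))
E
```

```text
eef_pos: [0.5815, 0.0286, 0.0445]
ft_force: [0.1, -0.1, 0.6]
gripper_width: 0.0379
eef_pos: [0.5815, 0.0286, 0.0419]
ft_force: [-0.3, -0.2, 0.0]
gripper_width: 0.0382
269 [0.5702 0.0019 0.0665] [0.574  0.0089 0.0849] [0.068  0.0695 0.0709]
468 [0.5666 0.0463 0.0667] [0.5739 0.0606 0.085 ] [0.0671 0.0698 0.0714]
```

```bash
python3 -m jog '[[[0,0,0],[0,0,0],-0.25],[[0,0,0],[0,0,0],-0.35],[[0,0,0],[0,0,0],-0.45],[[0,0,0],[0,0,0],-0.8],[[0,0,0],[0,0,0],-0.8]]' 30
python3 -m jog '[[[0,0,0],[0,0,0],-0.8]]'
```

```text
time: 18.0
eef_pos: [0.5817, 0.0286, 0.0422]
ee_rot: [-0.044, 0.999, 0.0, 0.0]
ft_force: [-1.2, -0.8, 4.2]
gripper_width: 0.0266
grasp_force: 29.4
time: 18.1
eef_pos: [0.5817, 0.0286, 0.0421]
ee_rot: [-0.044, 0.999, 0.0, 0.0]
ft_force: [-1.2, -0.5, 3.3]
gripper_width: 0.0266
grasp_force: 29.4
```

```bash
python3 -m jog '[[[0,0,-0.005],[0,0,0],-0.8],[[0,0,-0.01],[0,0,0],-0.8],[[0,0,-0.02],[0,0,0],-0.8],[[0,0,-0.03],[0,0,0],-0.8],[[0,0,-0.03],[0,0,0],-0.8]]' | grep -E "eef|ft|width"
python3 -m jog '[[[0,0,0],[0,0,0],-0.8],[[0,0,0],[0,0,0],-0.8],[[0,0,0],[0,0,0],-0.8]]'
python3 - <<'E'
from h import *
togo(.473,-.261,.137,5)
im,dp,cal,o=look("wrist",["bushing","block"])
B=o["bushing"]; B=B[B[:,2]>.16]
A=np.c_[B[:,:2]-B[:,:2].mean(0),np.ones(len(B))]; k=np.linalg.lstsq(A,B[:,2],rcond=None)[0]; print(np.degrees(k[:2]),k[2],len(B))
look("side",["block","bushing"])
E
```

```text
eef_pos: [0.5811, 0.0285, 0.1382]
ft_force: [0.7, -0.3, -1.0]
gripper_width: 0.0263
time: 18.9
eef_pos: [0.5807, 0.0286, 0.1361]
ee_rot: [-0.044, 0.999, -0.0, -0.001]
ft_force: [0.7, -0.5, -0.9]
gripper_width: 0.0266
grasp_force: 29.6
t 18.9 pos [0.5807 0.0286 0.1361] shift [ 0.1325 -0.2791 -0.0007] turn rz -0.0 tilt [-0.   -0.09  0.  ] F [ 0.7 -0.5 -0.9] w 0.0266 g 29.6
wrist bushing 0.81 px 257.0 265.0 2704 med [0.577 0.028 0.168] min [0.567 0.017 0.157] max [0.592 0.04  0.169]
   top z 0.1691 rect [580.2  28.4] [27.8 25.4] 5.7
wrist block 0.85 px 258.0 185.0 6316 med [0.566 0.027 0.063] min [0.531 0.004 0.043] max [0.611 0.052 0.065]
   top z 0.0644 rect [576.1  28.2] [89.1 50. ] 4.9
[5.49293484 0.63156257] 0.16765708797332993 2504
side block 0.79 px 255.0 182.0 1069 med [0.579 0.045 0.059] min [0.532 0.005 0.019] max [0.63  0.058 0.066]
   top z 0.0656 rect [582.7  29.2] [100.9  53.4] 4.8
side bushing none
```

```bash
python3 -m jog '[[[0.0166,-0.0349,0],[0,0,0],-0.8],[[0.0166,-0.0349,0],[0,0,0],-0.8],[[0.0166,-0.0349,0],[0,0,0],-0.8],[[0.0166,-0.0349,0],[0,0,0],-0.8],[[0.0166,-0.0349,0],[0,0,0],-0.8]]' | grep -E "eef|width"
python3 -m jog '[[[0.0166,-0.0349,0],[0,0,0],-0.8],[[0.0166,-0.0349,0],[0,0,0],-0.8],[[0.0166,-0.0349,0],[0,0,0],-0.8],[[0,0,0.04],[0,0,0],-0.8],[[0,0,0.04],[0,0,0],-0.8]]' | grep -E "eef|width"
python3 -m jog '[[[0,0,0],[0,0,0],-0.8],[[0,0,0],[0,0,0],-0.8],[[0,0,0],[0,0,0],-0.8],[[0,0,0],[0,0,0],-0.8]]' | grep -E "eef|width|ft"
python3 - <<'E'
from h import *
togo(.473,-.261,-.015,5)
im,dp,cal,o=look("wrist",["bushing","tray"])
B=o["bushing"]; z=np.percentile(B[:,2],90); B=B[(abs(B[:,2]-z)<.003)]
for i in range(3):
    A=np.c_[B[:,:2]-B[:,:2].mean(0),np.ones(len(B))]; k=np.linalg.lstsq(A,B[:,2],rcond=None)[0]; r=abs(A@k-B[:,2]); B=B[r<2*r.std()+1e-4]
print("tilt",np.degrees(k[:2]),k[2],len(B))
T=o["tray"]; F=T[T[:,2]<.01]; print("floor z",np.median(F[:,2]),F.min(0),F.max(0))
E
```

```text
eef_pos: [0.5133, -0.1538, 0.1368]
gripper_width: 0.0259
eef_pos: [0.474, -0.2634, 0.057]
gripper_width: 0.0264
eef_pos: [0.475, -0.2615, 0.0588]
ft_force: [-0.6, -0.4, 0.0]
gripper_width: 0.0263
t 20.6 pos [ 0.475  -0.2615  0.0588] shift [0.0022 0.0008 0.0738] turn rz 0.02 tilt [-0.08  0.18  0.  ] F [-0.6 -0.4  0. ] w 0.0263 g 29.8
wrist bushing 0.56 px 257.0 265.0 2711 med [ 0.471 -0.262  0.091] min [ 0.461 -0.273  0.08 ] max [ 0.486 -0.25   0.092]
   top z 0.0918 rect [ 474.8 -261.4] [28.  26.2] 6.8
wrist tray 0.75 px 254.0 193.0 23411 med [ 0.463 -0.268  0.004] min [ 0.407 -0.331  0.002] max [ 0.516 -0.196  0.022]
   top z 0.0216 rect [ 473.1 -263.7] [120.4 120. ] 60.1
tilt [0.0695266  0.00482788] 0.0909563276272856 1209
floor z 0.003423540008976458 [ 0.3930725  -0.35155699 -0.00183796] [ 0.56809359 -0.17356556  0.00999888]
```

```bash
python3 -m jog '[[[0,0,0.025],[0,0,0],-0.8],[[0,0,0.025],[0,0,0],-0.8],[[0,0,0.015],[0,0,0],-0.8],[[0,0,0.004],[0,0,0],-0.8],[[0,0,0],[0,0,0],-0.8]]' | grep -E "eef|ft"
python3 -m jog '[[[0,0,0],[0,0,0],-0.8],[[0,0,0.001],[0,0,0],-0.8],[[0,0,0.001],[0,0,0],-0.8],[[0,0,0],[0,0,0],-0.8],[[0,0,0],[0,0,0],-0.8]]' | grep -E "eef|ft"
python3 -m jog '[[[0,0,0.001],[0,0,0],-0.8],[[0,0,0.001],[0,0,0],-0.8],[[0,0,0],[0,0,0],-0.8],[[0,0,0],[0,0,0],-0.8]]' | grep -E "eef|ft|rot"
```

```text
eef_pos: [0.4734, -0.2611, -0.0122]
ft_force: [-0.7, -0.5, -0.9]
eef_pos: [0.4736, -0.2611, -0.0139]
ft_force: [-0.5, -0.7, -1.0]
eef_pos: [0.4737, -0.2612, -0.0149]
ee_rot: [-0.043, 0.999, 0.0, 0.0]
ft_force: [-4.2, 2.4, 14.2]
```

Firm contact with the floor. I'll ease off slightly, release and retreat.

```bash
python3 -m jog '[[[0,0,-0.001],[0,0,0],-0.8],[[0,0,0],[0,0,0],-0.25],[[0,0,0],[0,0,0],-0.1],[[0,0,0],[0,0,0],0.0],[[0,0,0],[0,0,0],0.0]]' | grep -E "eef|ft|width"
python3 -m jog '[[[0,0,-0.01],[0,0,0],0],[[0,0,-0.02],[0,0,0],0],[[0,0,-0.04],[0,0,0],0],[[0,0,-0.04],[0,0,0],0],[[0,0,-0.03],[0,0,0],0]]' | grep -E "eef|ft"
python3 -m jog '[[[0,0,0],[0,0,0],0],[[0,0,0],[0,0,0],0],[[0,0,0],[0,0,0],0]]' | grep -E "eef|ft"
python3 - <<'E'
from h import *
im,dp,cal,o=look("wrist",["bushing","tray"],"w6.png")
look("side",["bushing","block","stand"]); look("scene",["block","hammer","dog","screwdriver"])
E
```

```text
eef_pos: [0.4734, -0.2611, -0.0153]
ft_force: [0.4, 0.4, 0.6]
gripper_width: 0.0426
eef_pos: [0.474, -0.2616, 0.1279]
ft_force: [1.4, -0.1, -0.1]
eef_pos: [0.4727, -0.2606, 0.1241]
ft_force: [-0.4, 0.6, -0.4]
wrist bushing 0.88 px 256.0 189.0 792 med [ 0.472 -0.262  0.017] min [ 0.46  -0.274  0.005] max [ 0.485 -0.25   0.019]
   top z 0.0184 rect [ 473.1 -261.4] [27.3 26.3] 4.7
wrist tray 0.94 px 254.0 185.0 16482 med [ 0.472 -0.266  0.004] min [ 0.409 -0.329  0.002] max [ 0.538 -0.198  0.022]
   top z 0.0215 rect [ 473.2 -263.9] [120.  119.7] 59.9
side bushing 0.47 px 334.0 142.0 56 med [ 0.474 -0.252  0.016] min [ 0.463 -0.268  0.007] max [ 0.484 -0.244  0.019]
   top z 0.0188 rect [ 475.2 -257. ] [21. 26.] 20.6
side block 0.8 px 256.0 182.0 977 med [0.577 0.045 0.061] min [0.532 0.005 0.024] max [0.626 0.058 0.066]
   top z 0.0654 rect [582.   28.7] [98.6 53.1] 5.1
side stand 0.71 px 188.0 200.0 143 med [0.705 0.163 0.042] min [0.695 0.149 0.005] max [0.718 0.172 0.047]
   top z 0.0471 rect [707.9 160.3] [24.2 25.4] 77.3
scene block 0.56 px 243.0 184.0 678 med [0.614 0.032 0.064] min [0.537 0.006 0.024] max [0.635 0.056 0.067]
   top z 0.0665 rect [583.6  30.7] [104.8  49.9] 4.8
scene hammer 0.9 px 196.0 236.0 1151 med [ 0.743 -0.08   0.024] min [ 0.636 -0.126  0.009] max [ 0.884 -0.057  0.028]
   top z 0.0274 rect [756.4 -96.6] [ 86.5 256.7] 86.6
scene dog 0.56 px 295.0 218.0 163 med [0.716 0.159 0.041] min [0.699 0.148 0.003] max [0.722 0.172 0.048]
   top z 0.0472 rect [710.6 159.8] [25.7 24.7] 39.5
scene screwdriver 0.61 px 344.0 150.0 234 med [0.39  0.352 0.019] min [0.375 0.307 0.006] max [0.398 0.399 0.026]
   top z 0.0253 rect [384.5 353.3] [21.2 96.5] 9.5
```

View pics/w6.png

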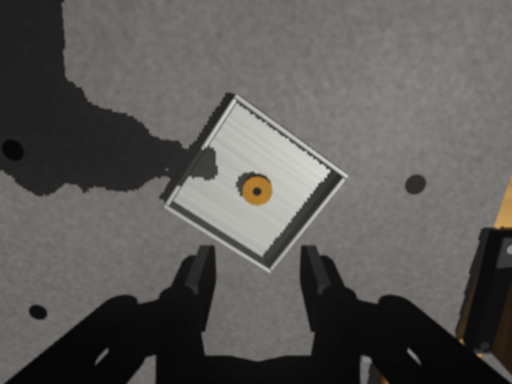

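The wrist view shows the bushing upright in the tray at (256,190). The block is seated and the bystanders haven't moved, so I'm handing in.

```bash
python3 -c "
from cell import ctrl
print(ctrl.hand_in())"
```

```text
the job is handed in; nothing more can be done
None
```

The job is handed in: the bushing stands upright on the tray floor, the empty block is seated flat on the stand over the pin, the bystanders haven't moved, and the largest press I read on the stand was about 23 N; hand-in returned no verdict.

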